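# Snap a new label roll into the bench dispenser

### The arm

A 7-joint arm with a two-finger parallel gripper is mounted at the origin on the work surface. World frame = base frame: x ahead of the robot, y to its left, z up, the work surface at z = 0. Lengths are in mm, angles in rad, forces in N, time in s.
With the tool pointing down it reaches from about 425 to 925 mm from the base axis. Payload 6.8 kg.
Tool frame: the origin (TCP) lies between the finger pads; the fingertips stand 11 mm ahead of it and the grasp point (between the pads) lies 8 mm behind it; x points along the fingers, z is the direction in which the jaws open and shut, and the axes are right-handed (so a half turn about x gives the same grasp; the last joint's range is limited). The gripper opens to 85 mm and grips with 20 to 120 N. Pads are 22 mm wide; open, the fingers measure 114 mm over their backs; the gripper's body (76 mm by 85 mm) begins 54 mm behind the grasp point. The pads swing forward as they close: fully open they stand 13 mm farther back than shut.
Start: joints at [-1.428, 0.477, 0.022, 1.555, -0.011, 1.109, -0.083], TCP at [167.516, 653.9, 242.308] pointing down, gripper open.
Joint ranges: [-2.96, 2.96], [-0.34, 2.1], [-1.41, 1.46], [0.24, 2.44], [-1.37, 4.51], [0.17, 1.92], [-2.96, 2.96]. Speed limits (rad/s): [2.39, 2.39, 3.14, 3.14, 3.14, 3.14, 3.14].

### API

Orientations are given as a rotation vector (axis times angle).
In Python, from bench import read_state, viewer, job gives the robot as it stands.
- The arm moves only by the tool servo_tool, never from a script. Its arguments are lists of equal length, an entry for each row: "gripper": the closure, from -1 (fully open) to 1 (shut), so that 0 is half open; "slide": the shift along the tool's x, y, z in m, a list of three; "spin": the turn about the tool's x in rad. A call has exactly 10 rows; each row shifts and turns the commanded pose from where the row before left it, along the tool's axes as they then stand; what a row does not reach is not made up. A row lasts 1/10 s, in which the tool goes at most 50 mm and 8.59 degrees, less where a joint would pass 70% of its speed; a pose out of reach is approached as far as the arm can. A call is refused whole if a number of a shift passes 0.05 or a number of a turn 0.15, either way. A call with a gripper value outside its range is refused whole. The fingers move at their own pace and stop on an object; "force" is the grip in N (left out, the last holds). Time passes only in rows, so rows that do not move let the fingers close, or fill a call up. It gives the time, the measured TCP pose, the force and the opening at its end, in the units of the state.
- read_state(): the state, without advancing time (a new reading comes with each control period).
- viewer.capture(name): name is "scene" or "top" or "wrist"; returns a dict with "frame" (400x640x3 uint8, red, green, blue), "intrinsics" (3x3 intrinsics, pixels), "eye" and "orientation" of the camera in the world. Camera axes: x right, y down, z forward; pixel columns grow to the right and rows downward; lengths in mm; the calibration is good to about 2 mm. The wrist camera is an equidistant fisheye: a pixel r from the principal point sees the ray r / f radians off the axis. A picture is of the moment at which its call begins. There is no depth.
- job.finish_job(): hands the job in, once; it reports no verdict.
The state is a dict: "clock": time; "joint_pos": joint angles; "qd": joint speeds; "tau": joint torques, N m; "tool_pos": TCP position; "eef_rot": TCP orientation; "wrist_force": force on the tool from outside, world axes, zero at the start; "ft_torque": the same for the moment, N m; "width": finger opening in mm.
Only numpy, scipy, OpenCV 4.12 (cv2) and the standard library are available. Lean on these libraries where they do the work, as an engineer would, in place of code of your own. Each camera call takes 0.05 s, during which the arm holds its last target.

### The job

Take the label roll whose plastic spindle sticks out far enough to reach both clips (the longest spindle of the rolls on the wooden saddles) and press it down between the two spring clips of the dispenser on the bench until both ends have snapped in under the clip noses and it sits on the rubber brake pad between them, fully home and level; then let go. Feel your way and press gently, no harder than the clips need; leave the other rolls and everything else on the bench where they stand.

Things in the scene. Friction and masses are not known exactly. Their poses are not given: they have to be found in the camera images.
- roll: Roll to load: white paper 46 mm across, 50 mm wide, on a grey spindle 18 mm thick jutting 13 mm at each side (76 mm tip to tip); the last 5 mm of each end taper at 45 degrees to 8 mm. 0.11-0.22 kg. Origin: its centre; y axis: the spindle, either way round. It lies level on one of three equal wooden saddles (34 mm wide, 28 high), axis 48 mm up, with room for fingers on both sides of the paper.
- dispenser: Fixed base plate 130 x 170 x 10 mm, tear edge 32 mm high at x = -60, posts 129 mm high at y = +-70. Origin: centre of its underside, z up; y axis: direction of the seated spindle, either way round. A clip unit with two V cradles and two spring clips is clamped on the posts at a height setting of 0 to 40 mm, new each time and NOT reported: feel it. A push of over 22 N on the home roll bends it.
- dispenser_seat (a point): Point 62 mm above the bench, midway between the clips: centre of the home roll at height setting 0; home is 0 to 40 mm straight above it. V cradles at y = +-27 to +-32 mm stop the spindle hard there and centre it if it is up to 10 mm off in x. Crossbar 32 mm below the home axis; between the cradles is room for fingers on the roll's x sides. Clips reach 24 mm above the home axis.
- clip_left (a joint): Clip at the dispenser's +y side, m pushed outwards: 0 at rest and with the roll home, 0.004 as the end passes its nose, at most 0.010. 2.4 N at rest, 400 N/m. Going down, the tapers meet the sloping lead-ins 22 mm above home; total resistance rises to 8-16 N until about 16 mm above, then stays small; in the last 6 mm the clips close over the ends and draw it down.
- clip_right (a joint): The same for the clip at the -y side, positive outwards. Its nose, like the other, juts 4 mm in over the end of a seated spindle.
- brake (a joint): Small rubber brake pad (14 x 22 mm) under the middle of the roll, on the clip unit: m pushed down; 0 when free, 0.004 with the roll home, at most 0.008. Its free top is 19 mm below the home axis; pushes up with 0.6 N at rest, 1.2 N with the roll home.
- short_roll: Another roll, not to be used: paper 46 mm in diameter but 30 mm wide, spindle 50 mm tip to tip, too short for the clips. Origin at its centre.
- plain_roll: Another roll, not to be used: paper 56 mm in diameter, 50 mm wide, on a plain flush core with no spindle. Origin at its centre.
- tape: Roll of brown tape lying flat, 96 mm across, 48 mm high; bystander.
- carton: Small cardboard box 90 x 70 x 60 mm; bystander.
- glue_jar: White plastic jar 60 mm across, 90 mm high; bystander.
- tag_stack: Block of blank paper tags 90 x 55 x 30 mm; bystander.
- marker: Black marker pen 130 mm long, 16 mm thick; bystander.

How it is judged:
By the outcome, as a careful person would: the job done as asked, in the order asked, and still so for the second after the job is handed in, with the robot touching nothing.
It also fails if it takes over 58 s, if anything falls off the work surface, if the arm or the gripper's body presses on something with over 40 N, if the wrist force passes 120 N, or if a joint passes its speed limit or range.

## Working session

There is one attempt and no reset: what is moved stays moved. The work goes in short steps, Python scripts to look and compute and a tool call to move; the robot and the scene stay as the last step left them, time stands still between calls to the robot, and variables do not carry over. Pictures are saved under pics/ and viewed, and the job is handed in when it is done.

Besides the shell and the picture viewer there is one more tool, called after "Call:" as name(argument=value, ...) on one line, values as JSON. servo_tool: Moves the arm, as the interface text tells. Its arguments: {"type":"object","properties":{"gripper":{"type":"array"},"slide":{"type":"array"},"spin":{"type":"array"},"force":{"type":"number"}},"required":["gripper","slide","spin"]}

```bash
mkdir -p pics; ls
python3 - <<'E'
from bench import read_state, viewer
import cv2,pickle
print(read_state())
for n in ["scene","top","wrist"]:
    c=viewer.capture(n); pickle.dump(c,open(f"pics/{n}0.pkl","wb"))
    cv2.imwrite(f"pics/{n}0.png",c["frame"][:,:,::-1])
    print(n,c["intrinsics"],c["eye"],c["orientation"])
E
```

```text
pics
{'clock': 0.0, 'joint_pos': array([-1.42811558,  0.47779934,  0.02237343,  1.55644797, -0.01148047,
        1.10932094, -0.08308255]), 'qd': array([-0.0006052 , -0.00144166, -0.00133572,  0.00089119, -0.00094851,
       -0.00036641,  0.0012368 ]), 'tau': array([-5.25512041e-04, -5.96463311e+01,  1.60773519e+00, -2.81187218e+01,
        1.24431317e-02,  9.46426706e-03, -3.08325632e-06]), 'tool_pos': array([167.40418619, 653.31720338, 241.32835686]), 'eef_rot': array([-1.02376569,  1.31883007,  1.02166027]), 'wrist_force': array([ 0.27790247,  0.66441989, -0.08888739]), 'ft_torque': array([-0.01976906, -0.0078216 , -0.00601976]), 'width': 85.44166693273574}
scene [[459.6248158    0.         322.41853169]
 [  0.         459.6248158  194.61803347]
 [  0.           0.           1.        ]] [1430.01814466 -468.18552149  778.76090823] [-1.93323024 -1.13290059  0.56718857]
top [[438.95103699   0.         318.75360109]
 [  0.         438.95103699 199.85950766]
 [  0.           0.           1.        ]] [ 370.16801852   78.45777087 1303.66439217] [-2.17279184  2.12363025 -0.18421475]
wrist [[309.70691629   0.         317.43190504]
 [  0.         309.70691629 200.89186053]
 [  0.           0.           1.        ]] [101.21891851 670.27385217 372.93633476] [2.30188765 1.78848463 0.24137089]
```

View pics/scene0.png

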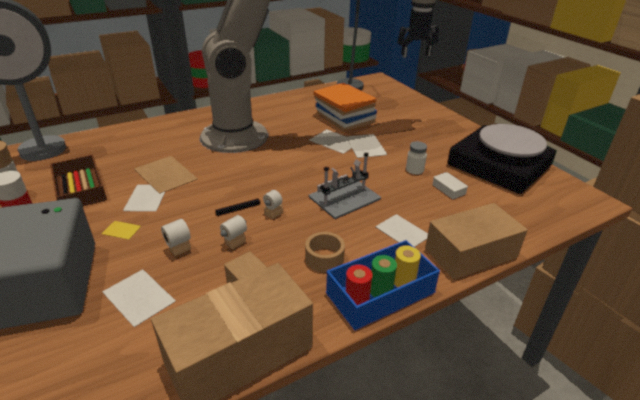

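View pics/top0.png

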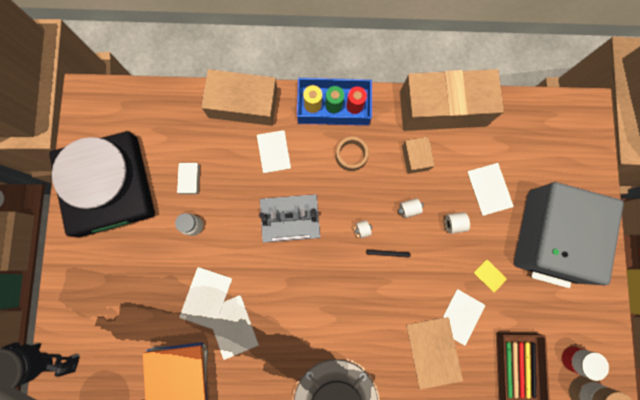

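View pics/wrist0.png

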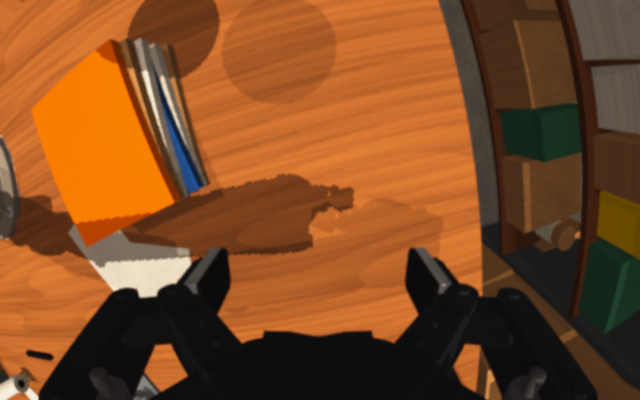

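The top view shows the dispenser near (290,217) and the rolls near (363,229), (410,208) and (457,223). I'll enlarge those areas.

```bash
cat > h.py <<'E'
import numpy as np,cv2,pickle
from scipy.spatial.transform import Rotation as R
def ray(c,u,v):
    K=c["intrinsics"]; d=np.array([(u-K[0,2])/K[0,0],(v-K[1,2])/K[1,1],1.])
    return np.array(c["eye"]),R.from_rotvec(c["orientation"]).as_matrix()@d
def wray(c,u,v):
    K=c["intrinsics"]; a=np.array([u-K[0,2],v-K[1,2]])/K[0,0]; r=np.hypot(*a)
    d=np.array([*(np.sin(r)*a/max(r,1e-9)),np.cos(r)])
    return np.array(c["eye"]),R.from_rotvec(c["orientation"]).as_matrix()@d
def onz(er,z):
    e,d=er; return e+d*(z-e[2])/d[2]
def proj(c,p):
    K=c["intrinsics"]; q=R.from_rotvec(c["orientation"]).as_matrix().T@(np.array(p,float)-c["eye"]); return (K@q/q[2])[:2]
def wproj(c,p):
    K=c["intrinsics"]; q=R.from_rotvec(c["orientation"]).as_matrix().T@(np.array(p,float)-c["eye"])
    t=np.arctan2(np.hypot(q[0],q[1]),q[2]); return K[:2,2]+K[0,0]*t*q[:2]/np.hypot(q[0],q[1])
def two(a,b):
    (e,d),(f,g)=a,b; d=d/np.linalg.norm(d); g=g/np.linalg.norm(g)
    s=np.linalg.lstsq(np.c_[d,-g],f-e,rcond=None)[0]; p,q=e+s[0]*d,f+s[1]*g
    return (p+q)/2,np.linalg.norm(p-q)
E
python3 - <<'E'
from h import *
t=pickle.load(open("pics/top0.pkl","rb"))
f=t["frame"][:,:,::-1]
cv2.imwrite("pics/topz.png",cv2.resize(f[180:270,245:485],None,fx=3.33,fy=3.33,interpolation=cv2.INTER_CUBIC))
s=pickle.load(open("pics/scene0.pkl","rb"))["frame"][:,:,::-1]
cv2.imwrite("pics/scz.png",cv2.resize(s[145:270,150:390],None,fx=3.33,fy=3.33,interpolation=cv2.INTER_CUBIC))
for u,v in [(290,217),(363,229),(410,208),(457,223)]: print(onz(ray(t,u,v),48))
E
```

```text
[514.43914803 141.5311178   48.        ]
[484.73342028 -68.8865846   48.        ]
[ 548.85871854 -204.97780427   48.        ]
[ 508.37608453 -340.77362816   48.        ]
```

View pics/topz.png

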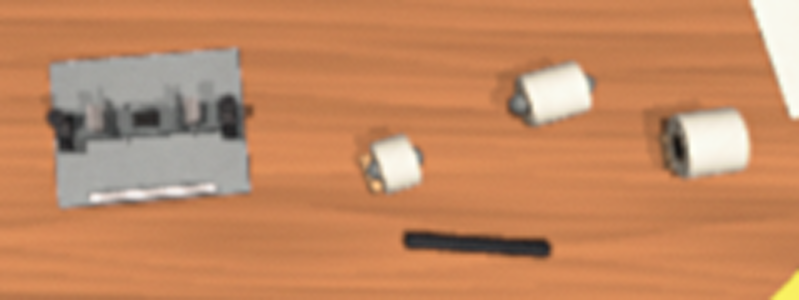

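View pics/scz.png

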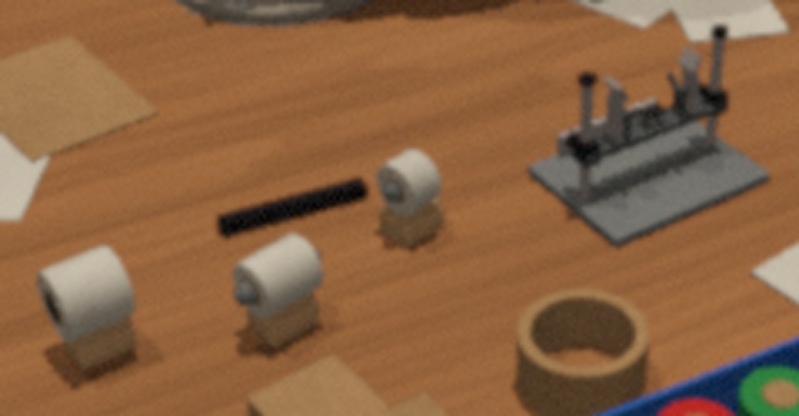

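The middle roll, at top (411,208), has spindle showing at both ends of wide paper, so it is the target. The left one is short and the right one has a flush core. Next I measure.

Run:
```python
from h import *
t=pickle.load(open("pics/top0.pkl","rb")); f=t["frame"]
hsv=cv2.cvtColor(f,cv2.COLOR_RGB2HSV)
m=((hsv[...,1]<60)&(hsv[...,2]>150)).astype(np.uint8)
n,l,st,ce=cv2.connectedComponentsWithStats(m)
for i in range(1,n):
    if 150<st[i,0]+0 and 340<ce[i][0]<480 and 190<ce[i][1]<240 and st[i,4]>60:
        r=cv2.minAreaRect(np.argwhere(l==i)[:,::-1].astype(np.float32)); b=cv2.boxPoints(r)
        P=np.array([onz(ray(t,*q),60)[:2] for q in b]); e=P[1]-P[0],P[2]-P[1]
        print(ce[i],onz(ray(t,*ce[i]),60),st[i,4],[ (np.linalg.norm(k),np.degrees(np.arctan2(k[1],k[0]))) for k in e],P.mean(0))
m=((hsv[...,1]<70)&(hsv[...,2]>40)).astype(np.uint8); m=cv2.morphologyEx(m,cv2.MORPH_CLOSE,np.ones((7,7)))
m=cv2.morphologyEx(m,cv2.MORPH_OPEN,np.ones((7,7)))
n,l,st,ce=cv2.connectedComponentsWithStats(m)
i=l[217,270]; print(i,st[i])
r=cv2.minAreaRect(np.argwhere(l==i)[:,::-1].astype(np.float32)); b=cv2.boxPoints(r)
print(b)
# corners read from zoom
Z=np.array([[50,63],[239,47],[250,191],[61,207]])/3.33+[245,180]
for B in (b,Z):
    P=np.array([onz(ray(t,*q),10)[:2] for q in B]);print(P,P.mean(0)); 
    for k in range(4):
        e=P[(k+1)%4]-P[k]; print(np.linalg.norm(e),np.degrees(np.arctan2(e[1],e[0])))
print(R.from_rotvec([-1.02376569,  1.31883007,  1.02166027]).as_matrix())
```

```text
[411.8115942  207.29710145] [ 549.31407372 -207.51192298   60.        ] 276 [(np.float64(56.78153719717027), np.float64(-71.94812176743822)), (np.float64(43.513909217286226), np.float64(-164.07691409597797))] [ 549.85366239 -208.63772877]
[459.22492401 222.01519757] [ 510.03674314 -343.24842658   60.        ] 329 [(np.float64(55.54699912254362), np.float64(-80.55599838575503)), (np.float64(52.58585574251984), np.float64(-173.61768252054176))] [ 510.31946982 -343.62786048]
[363.78735632 228.60344828] [484.82030555 -69.71505641  60.        ] 174 [(np.float64(36.330042825882515), np.float64(-70.28019821851468)), (np.float64(42.18057400358343), np.float64(-161.26742085469124))] [485.33480297 -70.7460025 ]
10 [ 260  195   60   47 2500]
[[258.59778 198.47218]
 [316.3482  193.85216]
 [319.8299  237.37361]
 [262.07947 241.99364]]
[[572.06641875 238.56045427]
 [590.23527584  66.97618368]
 [460.56255833  53.82664899]
 [443.18305195 222.88195084]] [516.51182622 145.56130944]
172.54352865646052 -83.95554103154893
130.33773025517107 -174.20968263945844
169.94629247086468 95.86959687774045
129.83349993948107 6.935881879007543
[[570.82333196 234.29528252]
 [589.47241291  65.69267898]
 [460.62676026  53.10583546]
 [442.77234232 219.23754082]] [515.92371186 143.08283445]
169.63085256447627 -83.68818902371399
129.45899288096948 -174.42051832319785
167.08837112395676 96.13411713867805
128.9332832590507 6.706711857997013
[[-2.91343984e-04 -9.68723425e-01  2.48142784e-01]
 [-1.82391253e-03  2.48142897e-01  9.68721723e-01]
 [-9.99998294e-01 -1.70359488e-04 -1.83916174e-03]]
```

Call:
servo_tool(gripper=[-1,-1,-1,-1,-1,-1,-1,-1,-1,-1], slide=[[0,-0.01,0],[0,-0.01,0],[0,0,0],[0,0,0],[0,0,0],[0,0,0],[0,0,0],[0,0,0],[0,0,0],[0,0,0]], spin=[0,0.13,0.14,0.14,0.14,0.14,0.14,0.14,0.14,0.1])

```text
clock: 1.15
tool_pos: [187.8, 648.6, 242.2]
eef_rot: [-0.082, 1.569, 0.082]
wrist_force: [-0.0, -0.5, -0.7]
width: 85.2
```

Call:
servo_tool(gripper=[-1,-1,-1,-1,-1,-1,-1,-1,-1,-1], slide=[[0,-0.03,0.015],[0,-0.038,0.018],[0,-0.038,0.018],[0,-0.038,0.018],[0,-0.038,0.018],[0,-0.038,0.018],[0,-0.038,0.018],[0,-0.038,0.018],[0,-0.038,0.018],[0,-0.038,0.018]], spin=[0,0,0,0,0,0,0,0,0,0])

```text
clock: 2.15
tool_pos: [404.8, 296.4, 242.5]
eef_rot: [-0.085, 1.569, 0.086]
wrist_force: [0.4, 0.1, -0.2]
width: 85.6
```

```bash
python3 -c "
from bench import read_state
s=read_state();print(s['joint_pos'],s['tool_pos'])"
```

```text
[-1.14790162  0.19535909  0.45085393  1.98643588 -0.10211985  0.98075372
 -0.53834651] [404.78481219 296.40505792 242.51240424]
```

Call:
servo_tool(gripper=[-1,-1,-1,-1,-1,-1,-1,-1,-1,-1], slide=[[0,-0.036,0.017],[0,-0.034,0.016],[0,-0.032,0.016],[0,-0.03,0.014],[0,-0.02,0.01],[0,0,0],[0,0,0],[0,0,0],[0,0,0],[0,0,0]], spin=[0,0,0,0,0,0,0,0,0,0])

```text
clock: 3.15
tool_pos: [492.5, 156.4, 242.3]
eef_rot: [-0.088, 1.569, 0.088]
wrist_force: [-0.6, -0.0, -0.8]
width: 85.7
```

```bash
cat > cap.py <<'E'
import sys
from h import *
from bench import read_state, viewer
for n in sys.argv[2:]:
    c=viewer.capture(n); c["state"]=read_state(); pickle.dump(c,open(f"pics/{n}{sys.argv[1]}.pkl","wb"))
    cv2.imwrite(f"pics/{n}{sys.argv[1]}.png",c["frame"][:,:,::-1])
s=read_state(); print(s["joint_pos"].round(3),s["tool_pos"].round(1),s["wrist_force"].round(2),s["clock"])
print(R.from_rotvec(s["eef_rot"]).as_matrix().round(4).tolist())
E
python3 cap.py 1 wrist
```

```text
[-0.893  0.232  0.549  1.959 -0.144  0.989 -0.165] [492.6 156.3 242.3] [-0.12  0.6  -0.03] 3.2
[[-0.0001, -0.1111, 0.9938], [0.0002, 0.9938, 0.1111], [-1.0, 0.0002, -0.0001]]
```

View pics/wrist1.png

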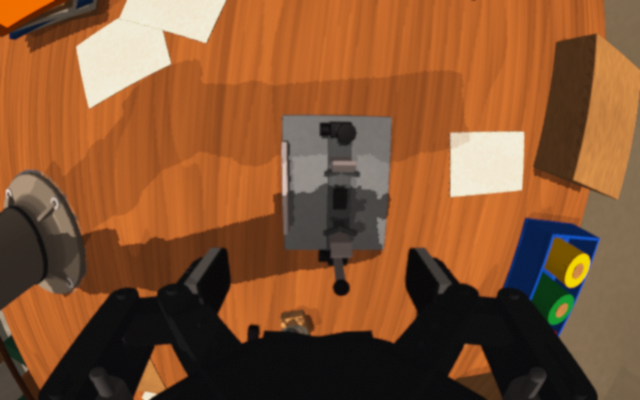

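The wrist view shows the base plate corners at about (283,116), (392,117), (388,250) and (285,250). The post tops are at about (343,131) and (341,287), and the brake pad is near (340,197).

Run:
```python
from h import *
c=pickle.load(open("pics/wrist1.pkl","rb"));t=pickle.load(open("pics/top0.pkl","rb"));s=pickle.load(open("pics/scene0.pkl","rb"))
print(c["eye"])
cv2.imwrite("pics/w1z.png",cv2.resize(c["frame"][100:310,260:420,::-1],None,fx=2.8,fy=2.8,interpolation=cv2.INTER_CUBIC))
for q in [(283,116),(392,117),(388,250),(285,250)]: print("plate",onz(wray(c,*q),10))
for q in [(343,131),(341,287)]: print("post",onz(wray(c,*q),129))
for z in (30,70): print("pad",onz(wray(c,340,197),z))
```

```text
[484.65991462 223.86023792 373.79465825]
plate [444.42740228 220.03552446  10.        ]
plate [571.83260433 234.75380826  10.        ]
plate [595.2805814   66.42675201  10.        ]
plate [461.51543563  52.26011397  10.        ]
post [505.72644074 214.63001365 129.        ]
post [522.85165101  76.52367973 129.        ]
pad [520.46532689 135.61807767  30.        ]
pad [516.29942013 145.8849225   70.        ]
```

View pics/w1z.png

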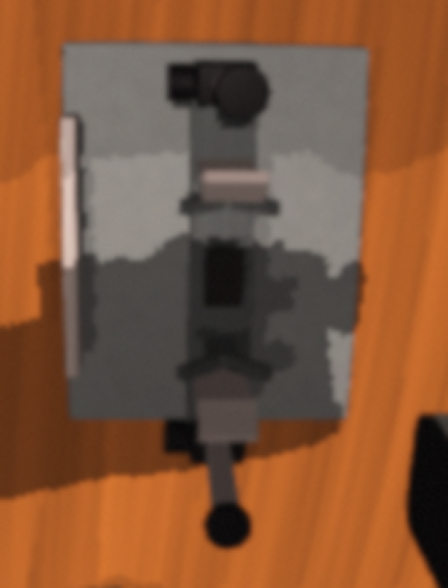

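Run:
```python
from h import *
c=pickle.load(open("pics/wrist1.pkl","rb"))
f=lambda x,y:(260+x/2.8,100+y/2.8)
a,b=[onz(wray(c,*f(*q)),129) for q in [(243,94),(228,525)]]
print(a,b,(a+b)/2,np.linalg.norm(a-b),np.degrees(np.arctan2(*(a-b)[1::-1])))
P=[onz(wray(c,*f(*q)),10) for q in [(64,43),(368,47),(70,416),(345,420)]]
print(P,(P[1]+P[2])/2,[np.linalg.norm(P[i]-P[j]) for i,j in [(0,1),(0,2),(1,2)]])
```

```text
[508.94875983 212.97732091 129.        ] [523.3248044   76.02066188 129.        ] [516.13678211 144.49899139 129.        ] 137.7091032248213 95.99227036145912
[array([444.18282295, 220.77437002,  10.        ]), array([571.10522305, 234.89953177,  10.        ]), array([461.36509166,  54.29485769,  10.        ]), array([588.81461174,  65.85994833,  10.        ])] [516.23515736 144.59719473  10.        ] [np.float64(127.70597418257358), np.float64(167.36385028757698), np.float64(211.33136240175756)]
```

Call:
servo_tool(gripper=[-1,-1,-1,-1,-1,-1,-1,-1,-1,-1], slide=[[0,-0.035,0.0015],[0,-0.04,0.0015],[0,-0.042,0.0015],[0,-0.043,0.0015],[0,-0.043,0.0015],[0,-0.043,0.0015],[0,-0.043,0.0015],[0,-0.043,0.0015],[0,-0.033,0.0015],[0,-0.01,0.0015]], spin=[0,0,0,0,0,0,0,0,0,0])

```text
clock: 4.2
tool_pos: [548.5, -219.7, 242.6]
eef_rot: [-0.084, 1.569, 0.081]
wrist_force: [-0.6, -1.3, 0.7]
width: 85.4
```

Call:
servo_tool(gripper=[-1,-1,-1,-1,-1,-1,-1,-1,-1,-1], slide=[[0,0,0],[0,0,0],[0,0,0],[0.01,0,0],[0.01,0,0],[0.01,0,0],[0.01,0,0],[0,0,0],[0,0,0],[0,0,0]], spin=[-0.05,-0.07,-0.07,0,0,0,0,0,0,0])

```text
clock: 5.2
tool_pos: [549.2, -215.8, 202.6]
eef_rot: [-0.235, 1.557, 0.235]
wrist_force: [0.6, 0.9, 1.4]
width: 85.5
```

```bash
python3 cap.py 2 wrist
```

```text
[-0.196  0.43   0.613  1.837 -0.296  0.966  0.843] [ 549.3 -215.7  202.7] [0.48 0.28 0.06] 5.25
[[0.0008, -0.2953, 0.9554], [-0.0002, 0.9554, 0.2953], [-1.0, -0.0005, 0.0007]]
```

View pics/wrist2.png

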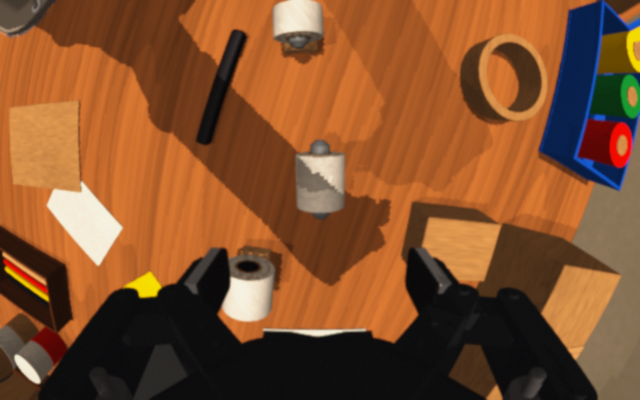

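The roll is at (320,182), upright in the image, with spindle tips near (319,142) and (320,218).

Run:
```python
from h import *
c=pickle.load(open("pics/wrist2.pkl","rb"))
print(c["eye"])
cv2.imwrite("pics/w2z.png",cv2.resize(c["frame"][130:230,270:370,::-1],None,fx=6,fy=6,interpolation=cv2.INTER_CUBIC))
```

```text
[ 528.78299135 -150.89540179  334.11055393]
```

View pics/w2z.png

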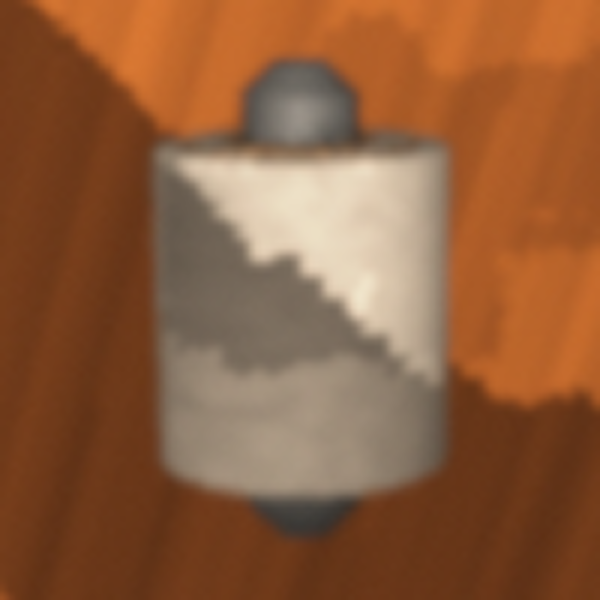

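Run:
```python
from h import *
c=pickle.load(open("pics/wrist2.pkl","rb"))
f=lambda x,y:(270+x/6,130+y/6)
a=onz(wray(c,*f(302,152)),71);b=onz(wray(c,*f(303,495)),71)
print(a,b,(a+b)/2,np.linalg.norm(a-b),np.degrees(np.arctan2(*(a-b)[1::-1])))
a=onz(wray(c,*f(300,60)),50);b=onz(wray(c,*f(303,537)),46)
print("tips",a,b,(a+b)/2,np.linalg.norm(a-b),np.degrees(np.arctan2(*(a-b)[1::-1])))
for r0,r1 in [(140,140),(470,470)]:
  P=[onz(wray(c,*f(x,r0)),52) for x in ((155,450) if r0==140 else (163,443))];print(P,np.linalg.norm(P[0]-P[1]),(P[0]+P[1])/2)
g=c["state"]["tool_pos"]; print(wproj(c,g))
```

```text
[ 540.96018659 -182.20096634   71.        ] [ 556.33755883 -230.97385092   71.        ] [ 548.64887271 -206.58740863   71.        ] 51.13959178166414 107.49929562817178
tips [ 537.41556785 -171.21602861   50.        ] [ 561.11802657 -245.49219439   46.        ] [ 549.26679721 -208.3541115    48.        ] 78.06891412921999 107.69853714528452
[array([ 519.85003321, -189.2626675 ,   52.        ]), array([ 562.85045987, -175.89749313,   52.        ])] 45.02959669857877 [ 541.35024654 -182.58008032   52.        ]
[array([ 535.82316899, -239.37319968,   52.        ]), array([ 578.38030153, -226.19658331,   52.        ])] 44.55033949530736 [ 557.10173526 -232.7848915    52.        ]
[318.37779119 264.04255984]
```

Call:
servo_tool(gripper=[-1,-1,-1,-1,-1,-1,-1,-1,-1,-1], slide=[[0.01,0.004,0.001],[0.02,0.004,0.001],[0.025,0,0],[0.025,0,0],[0.025,0,0],[0.02,0,0],[0.02,0,0],[0.012,0,0],[0.006,0,0],[0,0,0]], spin=[-0.007,0,0,0,0,0,0,0,0,0])

```text
clock: 6.25
tool_pos: [548.2, -207.2, 38.8]
eef_rot: [-0.241, 1.558, 0.241]
wrist_force: [0.2, -0.0, -0.8]
width: 85.5
```

```bash
python3 cap.py 3 wrist
```

```text
[-0.094  0.647  0.468  1.938 -0.458  0.662  0.967] [ 548.7 -207.4   39.5] [-0.48 -0.4   0.92] 6.3
[[0.0002, -0.3022, 0.9533], [-0.0001, 0.9533, 0.3022], [-1.0, -0.0001, 0.0002]]
```

View pics/wrist3.png

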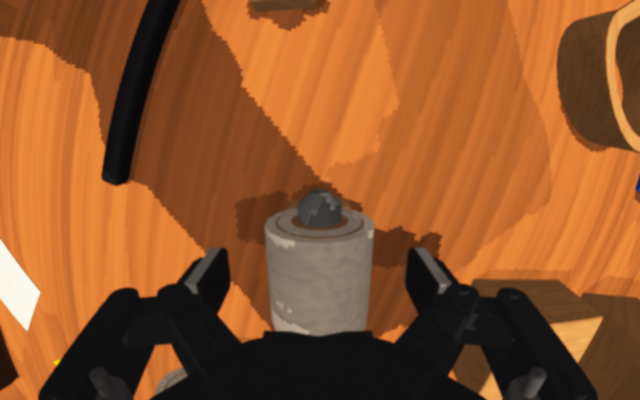

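The roll sits centred between the fingers (roll axis at column 320, fingers at 228 and 410). Now I close.

Call:
servo_tool(gripper=[-0.2,0,0.1,0.2,0.4,1,1,1,1,1], slide=[[0,0,0],[0,0,0],[0,0,0],[0,0,0],[0,0,0],[0,0,0],[0,0,0],[0,0,0],[0,0,0],[0,0,0]], spin=[0,0,0,0,0,0,0,0,0,0], force=50)

```text
clock: 7.3
tool_pos: [549.3, -207.4, 40.2]
eef_rot: [-0.241, 1.556, 0.241]
wrist_force: [-0.3, 0.3, 6.3]
width: 44.9
```

```bash
python3 cap.py 4 wrist
```

```text
[-0.094  0.646  0.468  1.937 -0.458  0.663  0.967] [ 549.2 -207.4   40.2] [-0.83  0.51  5.22] 7.35
[[0.0017, -0.3023, 0.9532], [-0.0, 0.9532, 0.3023], [-1.0, -0.0005, 0.0016]]
```

View pics/wrist4.png

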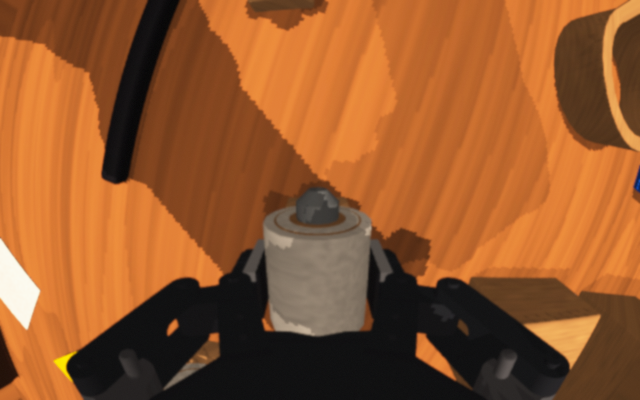

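Call:
servo_tool(gripper=[1,1,1,1,1,1,1,1,1,1], slide=[[-0.005,0,0],[-0.01,0,0],[-0.015,0,0],[-0.02,0,0],[-0.02,0,0],[-0.02,0,0],[-0.02,0,0],[-0.02,0,0],[-0.015,0,0],[-0.005,0,0]], spin=[0,0,0,0,0,0,0,0,0,0])

```text
clock: 8.35
tool_pos: [549.2, -207.7, 191.6]
eef_rot: [-0.241, 1.554, 0.24]
wrist_force: [-0.3, -0.2, -2.0]
width: 44.8
```

```bash
python3 cap.py 5 wrist
```

```text
[-0.207  0.438  0.608  1.856 -0.306  0.939  0.846] [ 549.2 -207.6  191.3] [ 0.76  0.72 -1.72] 8.4
[[0.0027, -0.3021, 0.9533], [-0.0003, 0.9533, 0.3021], [-1.0, -0.0011, 0.0025]]
```

View pics/wrist5.png

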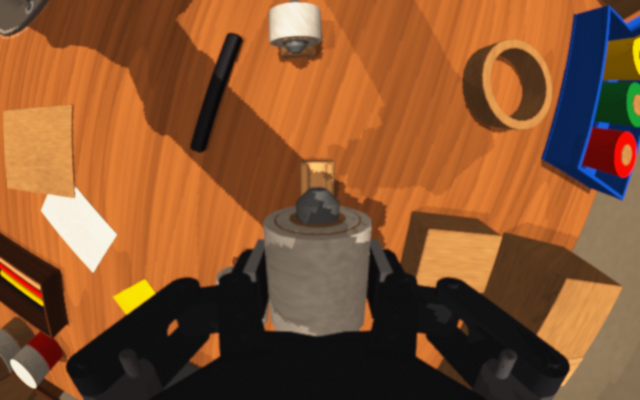

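Run:
```python
from h import *
c=pickle.load(open("pics/wrist5.pkl","rb"))
s=c["state"];M=R.from_rotvec(s["eef_rot"]).as_matrix();T=s["tool_pos"]
cv2.imwrite("pics/w5z.png",cv2.resize(c["frame"][170:270,250:390,::-1],None,fx=5,fy=5,interpolation=cv2.INTER_CUBIC))
for dy in (-2,0,2):
  for n,p in dict(L=(-8,25,-23),Rr=(-8,25,23),top=(-31,25,0),bot=(15,25,0),shL=(-8,33,-9),shR=(-8,33,9),tiptop=(-12,38,0),tipbot=(-4,38,0)).items():
    q=wproj(c,T+M@(np.array(p)+[0,dy,0])); print(dy,n,q.round(1),((q-[250,170])*5).round(0))
```

```text
-2 L [264.7 223.6] [ 73. 268.]
-2 Rr [371.9 223.6] [609. 268.]
-2 top [318.5 245.8] [342. 379.]
-2 bot [318.2 208. ] [341. 190.]
-2 shL [296.8 205.8] [234. 179.]
-2 shR [339.9 205.8] [449. 179.]
-2 tiptop [318.4 196.7] [342. 133.]
-2 tipbot [318.3 191.8] [342. 109.]
0 L [264.5 219.2] [ 72. 246.]
0 Rr [372.2 219.2] [611. 246.]
0 top [318.5 240.7] [342. 353.]
0 bot [318.2 204.1] [341. 171.]
0 shL [296.7 201.2] [234. 156.]
0 shR [340.  201.2] [450. 156.]
0 tiptop [318.4 191.8] [342. 109.]
0 tipbot [318.3 187.2] [342.  86.]
2 L [264.2 214.7] [ 71. 224.]
2 Rr [372.4 214.8] [612. 224.]
2 top [318.5 235.4] [342. 327.]
2 bot [318.2 200.2] [341. 151.]
2 shL [296.6 196.5] [233. 133.]
2 shR [340.1 196.5] [450. 133.]
2 tiptop [318.4 186.9] [342.  85.]
2 tipbot [318.4 182.6] [342.  63.]
```

View pics/w5z.png

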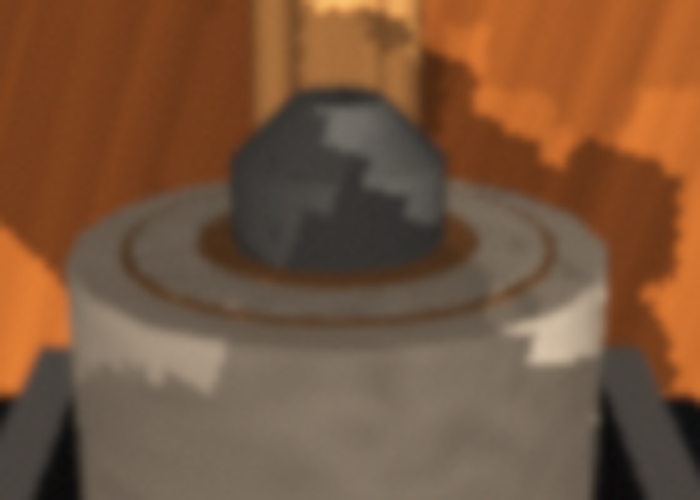

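The roll is held centred in the tool: the rim and spindle fit dy ≈ 0 within 0.5 mm. Now I carry it over.

Call:
servo_tool(gripper=[1,1,1,1,1,1,1,1,1,1], slide=[[0,0.02,0.004],[0,0.035,0.008],[0,0.04,0.009],[0,0.04,0.009],[0,0.04,0.009],[0,0.04,0.009],[0,0.04,0.009],[0,0.04,0.008],[0,0.035,0.007],[0,0.015,0.003]], spin=[0,0,0,0,0,0,0,0,0,0])

```text
clock: 9.4
tool_pos: [514.4, 148.5, 188.4]
eef_rot: [-0.244, 1.558, 0.246]
wrist_force: [0.2, 0.6, -1.8]
width: 44.6
```

Call:
servo_tool(gripper=[1,1,1,1,1,1,1,1,1,1], slide=[[0,0,0],[0,0,0],[0,0,0],[0,0,0],[0,0,0],[0,0,0],[0,0,0],[0,0,0],[0,0,0],[0,0,0]], spin=[0.05,0.05,0.05,0.05,0,0,0,0,0,0])

```text
clock: 10.4
tool_pos: [515.7, 144.2, 189.3]
eef_rot: [-0.084, 1.569, 0.084]
wrist_force: [-0.0, -0.0, -1.5]
width: 44.5
```

```bash
python3 cap.py 6 wrist scene
```

```text
[-0.869  0.348  0.596  1.974 -0.249  0.891 -0.036] [515.7 144.2 189.3] [ 0.49 -0.55 -2.3 ] 10.5
[[-0.0, -0.1069, 0.9943], [0.0001, 0.9943, 0.1069], [-1.0, 0.0001, 0.0]]
```

View pics/wrist6.png

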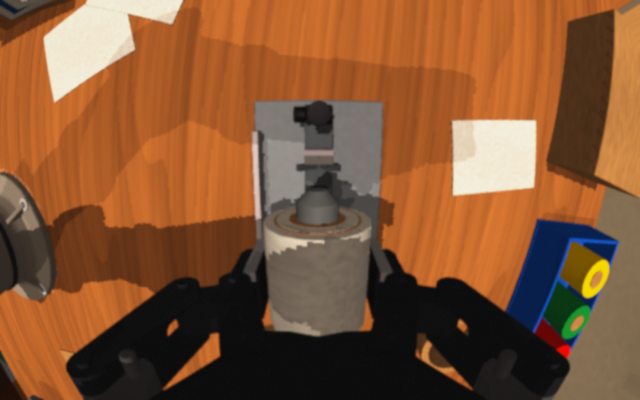

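Run:
```python
from h import *
c=pickle.load(open("pics/wrist6.pkl","rb"));s=pickle.load(open("pics/scene6.pkl","rb"))
cv2.imwrite("pics/w6z.png",cv2.resize(c["frame"][95:225,245:395,::-1],None,fx=5,fy=4.5,interpolation=cv2.INTER_CUBIC))
cv2.imwrite("pics/s6z.png",cv2.resize(s["frame"][120:230,290:400,::-1],None,fx=6,fy=5.4,interpolation=cv2.INTER_CUBIC))
```

```text
(no output)
```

View pics/w6z.png

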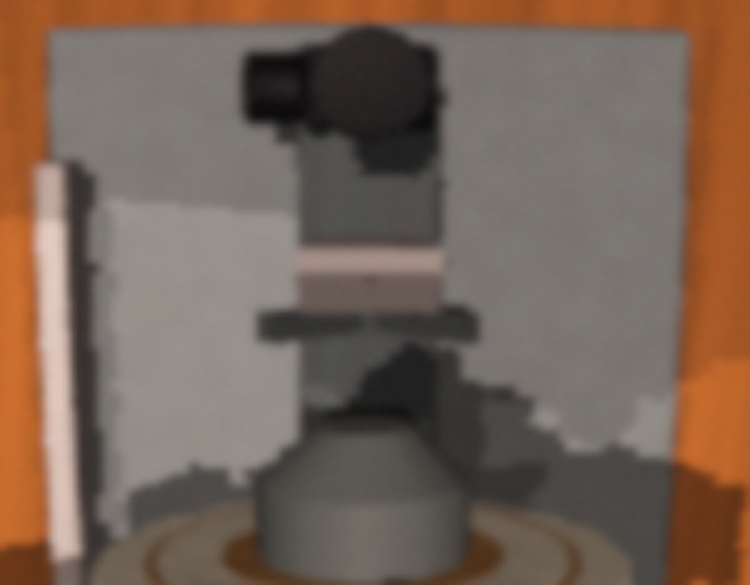

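View pics/s6z.png

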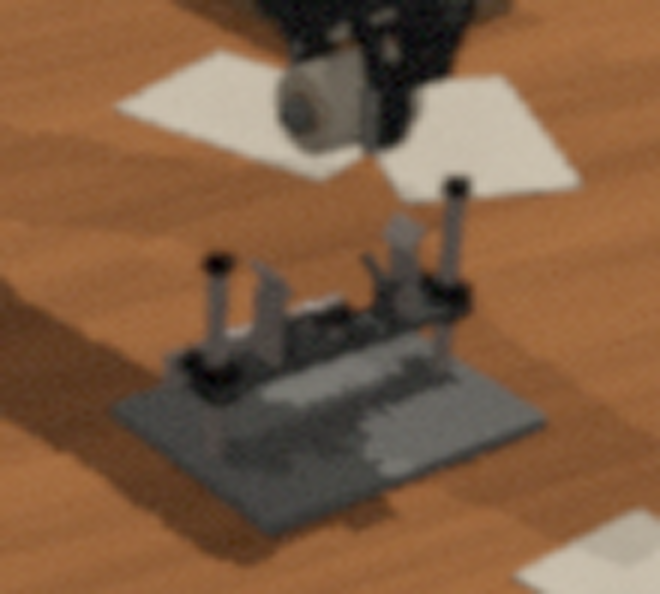

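Run:
```python
from h import *
c=pickle.load(open("pics/wrist6.pkl","rb"));s=pickle.load(open("pics/scene6.pkl","rb"))
st=c["state"];M=R.from_rotvec(st["eef_rot"]).as_matrix();T=st["tool_pos"]
f=lambda x,y:(245+x/5,95+y/4.5)
loc=lambda p:(M.T@(p-T)).round(1)
print("post",loc(onz(wray(c,*f(372,82)),129)))
for q in [(48,30),(688,35)]: print("plate",loc(onz(wray(c,*f(*q)),10)))
for q in [(298,245),(443,245),(298,275),(443,275)]:
    print("clip top edge",[loc(onz(wray(c,*f(*q)),h)) for h in (90,106,126)])
g=lambda x,y:(290+x/6,120+y/5.4)
C=np.array([516.5,144,0]);ya=np.array([-np.sin(np.radians(6.1)),np.cos(np.radians(6.1)),0]);xa=np.array([ya[1],-ya[0],0])
def onplane(er):
    e,d=er; t=((C-e)@xa)/(d@xa); p=e+d*t; return (p-C)@ya,p[2]
for n,q in dict(postR=(457,183),postL=(218,260),clipR=(403,218),clipL=(262,265),crossR=(450,285),bar=(350,350)).items(): print(n,onplane(ray(s,*g(*q))))
```

```text
post [60.3 69.7  0.8]
plate [179.3  83.8 -63.4]
plate [179.3  82.8  64.8]
clip top edge [array([ 99.3,  43. , -10. ]), array([83.3, 44.7, -9.3]), array([63.3, 46.9, -8.5])]
clip top edge [array([99.3, 43. , 11.7]), array([83.3, 44.8, 10.8]), array([63.3, 46.9,  9.8])]
clip top edge [array([ 99.3,  38. , -10. ]), array([83.3, 40. , -9.3]), array([63.3, 42.6, -8.5])]
clip top edge [array([99.3, 38. , 11.7]), array([83.3, 40.1, 10.9]), array([63.3, 42.7,  9.8])]
postR (np.float64(73.1394082986863), np.float64(123.9822060072164))
postL (np.float64(-67.85216110774066), np.float64(125.31667643488049))
clipR (np.float64(40.78665719390974), np.float64(113.35191109620291))
clipL (np.float64(-42.56799040225373), np.float64(113.53730194073023))
crossR (np.float64(74.7706900629301), np.float64(59.73830857405187))
bar (np.float64(13.531606992186992), np.float64(40.39944380001555))
```

Call:
servo_tool(gripper=[1,1,1,1,1,1,1,1,1,1], slide=[[0.005,-0.001,0.001],[0.01,0,0],[0.01,0,0],[0.01,0,0],[0.01,0,0],[0.01,0,0],[0.008,0,0],[0.004,0,0],[0,0,0],[0,0,0]], spin=[0,0,0,0,0,0,0,0,0,0])

```text
clock: 11.5
tool_pos: [517.1, 143.4, 122.5]
eef_rot: [-0.084, 1.569, 0.084]
wrist_force: [0.2, -0.3, -1.5]
width: 44.9
```

```bash
python3 cap.py 7 wrist scene
python3 - <<'E'
from h import *
c=pickle.load(open("pics/wrist7.pkl","rb"));s=pickle.load(open("pics/scene7.pkl","rb"))
a=cv2.resize(c["frame"][60:240,230:410,::-1],(440,440),interpolation=cv2.INTER_CUBIC)
b=cv2.resize(s["frame"][130:220,300:390,::-1],(360,440),interpolation=cv2.INTER_CUBIC)
cv2.imwrite("pics/c7.png",np.hstack([a,b]))
E
```

```text
[-0.812  0.449  0.541  2.021 -0.332  0.756  0.036] [517.2 143.4 122.7] [-0.05 -0.58 -2.17] 11.6
[[0.0008, -0.1067, 0.9943], [0.0005, 0.9943, 0.1067], [-1.0, 0.0004, 0.0008]]
```

View pics/c7.png

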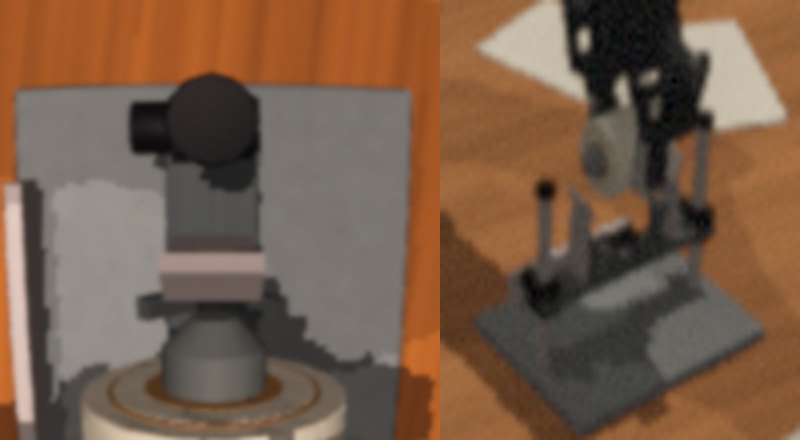

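Spindle and clip are aligned at the same column (213 in the crop). Now I descend slowly.

Call:
servo_tool(gripper=[1,1,1,1,1,1,1,1,1,1], slide=[[0.002,0,0],[0.002,0,0],[0.001,0,0],[0.001,0,0],[0.001,0,0],[0.001,0,0],[0.001,0,0],[0,0,0],[0,0,0],[0,0,0]], spin=[0,0,0,0,0,0,0,0,0,0])

```text
clock: 12.6
tool_pos: [516.9, 143.3, 113.3]
eef_rot: [-0.084, 1.569, 0.084]
wrist_force: [-0.3, -0.5, -1.0]
width: 44.8
```

Call:
servo_tool(gripper=[1,1,1,1,1,1,1,1,1,1], slide=[[0.001,0,0],[0.001,0,0],[0.001,0,0],[0.001,0,0],[0,0,0],[0,0,0],[0,0,0],[0,0,0],[0,0,0],[0,0,0]], spin=[0,0,0,0,0,0,0,0,0,0])

```text
clock: 13.6
tool_pos: [516.8, 143.4, 109.3]
eef_rot: [-0.084, 1.569, 0.084]
wrist_force: [0.0, -0.3, -2.4]
width: 44.7
```

Call:
servo_tool(gripper=[1,1,1,1,1,1,1,1,1,1], slide=[[0.001,0,0],[0.001,0,0],[0.001,0,0],[0,0,0],[0,0,0],[0,0,0],[0,0,0],[0,0,0],[0,0,0],[0,0,0]], spin=[0,0,0,0,0,0,0,0,0,0])

```text
clock: 14.6
tool_pos: [516.8, 143.3, 106.3]
eef_rot: [-0.084, 1.569, 0.084]
wrist_force: [0.6, 1.2, -1.5]
width: 44.6
```

```bash
python3 -c "
from bench import read_state
s=read_state();print(s['wrist_force'],s['ft_torque'],s['tool_pos'])"
```

```text
[ 0.58167058  1.22381526 -1.46830194] [-0.01230857  0.01689383  0.00767156] [516.83668722 143.33558528 106.30242708]
```

Call:
servo_tool(gripper=[1,1,1,1,1,1,1,1,1,1], slide=[[0.001,0,0],[0.001,0,0],[0,0,0],[0,0,0],[0,0,0],[0,0,0],[0,0,0],[0,0,0],[0,0,0],[0,0,0]], spin=[0,0,0,0,0,0,0,0,0,0])

```text
clock: 15.6
tool_pos: [516.9, 143.5, 104.3]
eef_rot: [-0.084, 1.569, 0.084]
wrist_force: [1.1, 1.8, -0.1]
width: 44.5
```

```bash
python3 cap.py 8 wrist scene
python3 - <<'E'
from h import *
c=pickle.load(open("pics/wrist8.pkl","rb"));s=pickle.load(open("pics/scene8.pkl","rb"))
a=cv2.resize(c["frame"][60:240,230:410,::-1],(440,440),interpolation=cv2.INTER_CUBIC)
b=cv2.resize(s["frame"][130:220,300:390,::-1],(360,440),interpolation=cv2.INTER_CUBIC)
cv2.imwrite("pics/c8.png",np.hstack([a,b]))
E
```

```text
[-0.796  0.477  0.521  2.032 -0.354  0.72   0.055] [516.9 143.5 104.3] [-0.1   2.39 -0.46] 15.7
[[0.0001, -0.1069, 0.9943], [0.0002, 0.9943, 0.1069], [-1.0, 0.0002, 0.0001]]
```

View pics/c8.png

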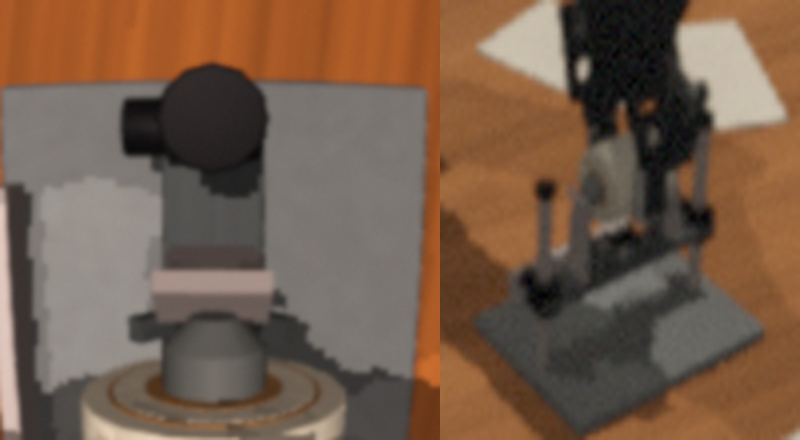

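Fy of +2.4 N shows that the -y clip is touching first, so I ease over to +y.

Call:
servo_tool(gripper=[1,1,1,1,1,1,1,1,1,1], slide=[[0,0.0005,0],[0,0.0005,0],[0,0,0],[0,0,0],[0,0,0],[0,0,0],[0,0,0],[0,0,0],[0,0,0],[0,0,0]], spin=[0,0,0,0,0,0,0,0,0,0])

```text
clock: 16.7
tool_pos: [516.6, 144.2, 104.2]
eef_rot: [-0.084, 1.569, 0.084]
wrist_force: [1.4, -1.4, -2.1]
width: 44.6
```

```bash
python3 -c "
from bench import read_state
s=read_state();print(s['wrist_force'],s['ft_torque'],s['tool_pos'])"
```

```text
[ 1.38701951 -1.3824278  -2.09500406] [-0.31132313 -0.04183182  0.02768865] [516.62033495 144.15826469 104.22587953]
```

Call:
servo_tool(gripper=[1,1,1,1,1,1,1,1,1,1], slide=[[0.001,0,0],[0.001,0,0],[0,0,0],[0,0,0],[0,0,0],[0,0,0],[0,0,0],[0,0,0],[0,0,0],[0,0,0]], spin=[0,0,0,0,0,0,0,0,0,0])

```text
clock: 17.7
tool_pos: [517.1, 144.6, 102.9]
eef_rot: [-0.083, 1.569, 0.085]
wrist_force: [-1.5, -0.1, 5.1]
width: 44.6
```

```bash
python3 -c "
from bench import read_state
s=read_state();print(s['wrist_force'],s['ft_torque'],s['tool_pos'])"
```

```text
[-1.4878063  -0.06303515  5.0607647 ] [-0.20920088  0.22842515 -0.01525873] [517.07684451 144.62704375 102.88259223]
```

Call:
servo_tool(gripper=[1,1,1,1,1,1,1,1,1,1], slide=[[0.001,0,0],[0.001,0,0],[0,0,0],[0,0,0],[0,0,0],[0,0,0],[0,0,0],[0,0,0],[0,0,0],[0,0,0]], spin=[0,0,0,0,0,0,0,0,0,0])

```text
clock: 18.7
tool_pos: [517.7, 144.9, 101.3]
eef_rot: [-0.083, 1.567, 0.085]
wrist_force: [-1.3, -0.6, 7.5]
width: 44.7
```

```bash
python3 -c "
from bench import read_state
s=read_state();print(s['wrist_force'],s['ft_torque'],s['tool_pos'])"
```

```text
[-1.34161909 -0.6107104   7.45668306] [-0.06406166  0.24796149  0.01885552] [517.69032853 144.90659486 101.32068954]
```

Call:
servo_tool(gripper=[1,1,1,1,1,1,1,1,1,1], slide=[[0.001,0,0],[0.001,0,0],[0,0,0],[0,0,0],[0,0,0],[0,0,0],[0,0,0],[0,0,0],[0,0,0],[0,0,0]], spin=[0,0,0,0,0,0,0,0,0,0])

```text
clock: 19.7
tool_pos: [518.2, 145.0, 99.6]
eef_rot: [-0.083, 1.566, 0.085]
wrist_force: [-0.9, 0.0, 10.4]
width: 44.7
```

```bash
python3 -c "
from bench import read_state
s=read_state();print(s['wrist_force'],s['ft_torque'],s['tool_pos'])"
```

```text
[-0.94170024  0.01228126 10.40043439] [-0.08545752  0.20104825  0.02771158] [518.22178783 144.95895211  99.62858327]
```

Call:
servo_tool(gripper=[1,1,1,1,1,1,1,1,1,1], slide=[[0.001,0,0],[0.0005,0,0],[0,0,0],[0,0,0],[0,0,0],[0,0,0],[0,0,0],[0,0,0],[0,0,0],[0,0,0]], spin=[0,0,0,0,0,0,0,0,0,0])

```text
clock: 20.7
tool_pos: [518.5, 145.0, 98.5]
eef_rot: [-0.082, 1.566, 0.085]
wrist_force: [-2.6, -1.2, 12.6]
width: 44.8
```

```bash
python3 -c "
from bench import read_state
s=read_state();print(s['wrist_force'],s['ft_torque'],s['tool_pos'])"
```

```text
[-2.61048557 -1.21087016 12.63703458] [-0.14492343  0.30313792  0.02156552] [518.49325902 144.98949623  98.5178248 ]
```

Call:
servo_tool(gripper=[1,1,1,1,1,1,1,1,1,1], slide=[[0.001,0,0],[0.0005,0,0],[0,0,0],[0,0,0],[0,0,0],[0,0,0],[0,0,0],[0,0,0],[0,0,0],[0,0,0]], spin=[0,0,0,0,0,0,0,0,0,0])

```text
clock: 21.7
tool_pos: [516.9, 144.4, 95.3]
eef_rot: [-0.084, 1.569, 0.084]
wrist_force: [4.6, 0.4, 0.3]
width: 44.5
```

```bash
python3 -c "
from bench import read_state
s=read_state();print(s['wrist_force'],s['ft_torque'],s['tool_pos'])"
```

```text
[4.62152055 0.43392937 0.30774004] [ 0.02479473 -1.04423586  0.02466869] [516.90766146 144.36687933  95.34279723]
```

It is past the peak and the force has dropped. Home should be near TCP z = 82.

Call:
servo_tool(gripper=[1,1,1,1,1,1,1,1,1,1], slide=[[0.001,0,0],[0.001,0,0],[0.001,0,0],[0.001,0,0],[0.001,0,0],[0.001,0,0],[0,0,0],[0,0,0],[0,0,0],[0,0,0]], spin=[0,0,0,0,0,0,0,0,0,0])

```text
clock: 22.7
tool_pos: [516.1, 144.2, 88.9]
eef_rot: [-0.084, 1.57, 0.084]
wrist_force: [-1.4, -0.4, -1.7]
width: 44.7
```

```bash
python3 -c "
from bench import read_state
s=read_state();print(s['wrist_force'],s['ft_torque'],s['tool_pos'])"
```

```text
[-1.40332991 -0.37177505 -1.73552378] [-0.04355011  0.31133746  0.00460371] [516.07727071 144.21116992  88.92505257]
```

Call:
servo_tool(gripper=[1,1,1,1,1,1,1,1,1,1], slide=[[0.001,0,0],[0.001,0,0],[0.001,0,0],[0.001,0,0],[0,0,0],[0,0,0],[0,0,0],[0,0,0],[0,0,0],[0,0,0]], spin=[0,0,0,0,0,0,0,0,0,0])

```text
clock: 23.7
tool_pos: [516.7, 144.3, 85.2]
eef_rot: [-0.084, 1.569, 0.084]
wrist_force: [0.4, -0.0, -6.1]
width: 44.8
```

```bash
python3 cap.py 9 wrist scene
python3 - <<'E'
from h import *
c=pickle.load(open("pics/wrist9.pkl","rb"));s=pickle.load(open("pics/scene9.pkl","rb"))
a=cv2.resize(c["frame"][60:240,230:410,::-1],(440,440),interpolation=cv2.INTER_CUBIC)
b=cv2.resize(s["frame"][130:220,300:390,::-1],(360,440),interpolation=cv2.INTER_CUBIC)
cv2.imwrite("pics/c9.png",np.hstack([a,b]))
E
```

```text
[-0.779  0.508  0.5    2.041 -0.378  0.683  0.072] [516.7 144.3  85.2] [ 0.37 -0.22 -7.43] 23.8
[[-0.0, -0.1068, 0.9943], [-0.0001, 0.9943, 0.1068], [-1.0, -0.0001, -0.0]]
```

View pics/c9.png

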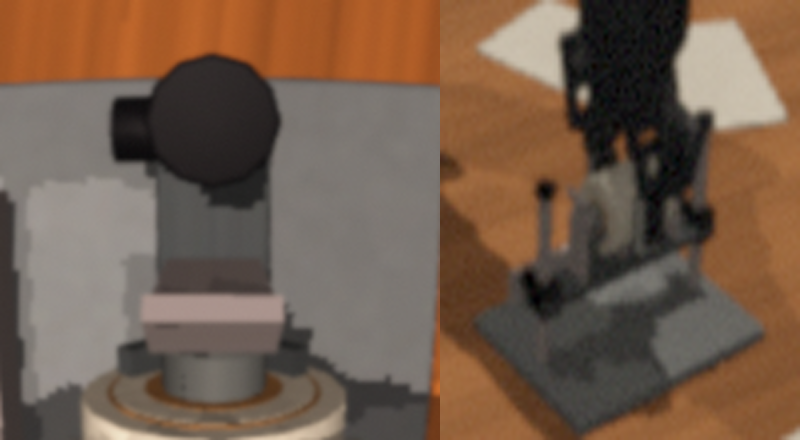

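The clips are drawing it down (Fz −7 N), and the nose now overlaps the spindle end.

Call:
servo_tool(gripper=[1,1,1,1,1,1,1,1,1,1], slide=[[0.001,0,0],[0.001,0,0],[0,0,0],[0,0,0],[0,0,0],[0,0,0],[0,0,0],[0,0,0],[0,0,0],[0,0,0]], spin=[0,0,0,0,0,0,0,0,0,0])

```text
clock: 24.8
tool_pos: [516.8, 144.4, 83.3]
eef_rot: [-0.084, 1.569, 0.084]
wrist_force: [-0.2, 0.2, -0.6]
width: 44.5
```

```bash
python3 -c "
from bench import read_state
s=read_state();print(s['wrist_force'],s['ft_torque'],s['tool_pos'])"
```

```text
[-0.19808101  0.16363411 -0.56144621] [-0.0423571  -0.18176688 -0.01838231] [516.80921129 144.44151234  83.34672598]
```

Call:
servo_tool(gripper=[1,1,1,1,1,1,1,1,1,1], slide=[[0.0005,0,0],[0.0005,0,0],[0,0,0],[0,0,0],[0,0,0],[0,0,0],[0,0,0],[0,0,0],[0,0,0],[0,0,0]], spin=[0,0,0,0,0,0,0,0,0,0])

```text
clock: 25.8
tool_pos: [516.8, 144.5, 82.6]
eef_rot: [-0.084, 1.569, 0.084]
wrist_force: [-1.8, 0.4, 5.9]
width: 45.1
```

```bash
python3 -c "
from bench import read_state
s=read_state();print(s['wrist_force'],s['ft_torque'],s['tool_pos'])"
```

```text
[-1.77856575  0.44241229  5.92453839] [-0.01801555  0.35323417 -0.01756381] [516.75776627 144.47299926  82.6096173 ]
```

Call:
servo_tool(gripper=[1,1,1,1,1,1,1,1,1,1], slide=[[0.0003,0,0],[0.0003,0,0],[0,0,0],[0,0,0],[0,0,0],[0,0,0],[0,0,0],[0,0,0],[0,0,0],[0,0,0]], spin=[0,0,0,0,0,0,0,0,0,0])

```text
clock: 26.8
tool_pos: [516.8, 144.5, 82.5]
eef_rot: [-0.083, 1.569, 0.085]
wrist_force: [-3.3, -0.1, 10.5]
width: 44.5
```

```bash
python3 cap.py 10 wrist scene
python3 - <<'E'
from h import *
c=pickle.load(open("pics/wrist10.pkl","rb"));s=pickle.load(open("pics/scene10.pkl","rb"))
a=cv2.resize(c["frame"][60:240,230:410,::-1],(440,440),interpolation=cv2.INTER_CUBIC)
b=cv2.resize(s["frame"][130:220,300:390,::-1],(360,440),interpolation=cv2.INTER_CUBIC)
cv2.imwrite("pics/c10.png",np.hstack([a,b]))
E
```

```text
[-0.775  0.512  0.496  2.042 -0.383  0.677  0.076] [516.8 144.5  82.5] [-3.64 -0.29 11.2 ] 26.9
[[0.0001, -0.1065, 0.9943], [0.0009, 0.9943, 0.1065], [-1.0, 0.0009, 0.0002]]
```

View pics/c10.png

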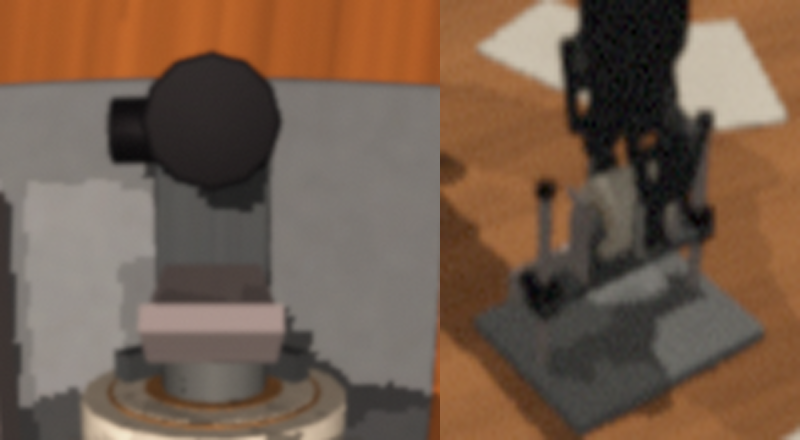

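It has hit a hard stop: z no longer moves and the force rises, so it is home. I ease off and then release.

Call:
servo_tool(gripper=[1,1,1,1,0.1,0,-0.2,-0.4,-0.7,-1], slide=[[-0.0004,0,0],[-0.0004,0,0],[0,0,0],[0,0,0],[0,0,0],[0,0,0],[0,0,0],[0,0,0],[0,0,0],[0,0,0]], spin=[0,0,0,0,0,0,0,0,0,0])

```text
clock: 27.9
tool_pos: [516.6, 144.2, 82.3]
eef_rot: [-0.084, 1.569, 0.084]
wrist_force: [-0.5, 0.0, -0.2]
width: 84.5
```

Call:
servo_tool(gripper=[-1,-1,-1,-1,-1,-1,-1,-1,-1,-1], slide=[[0,0,0],[0,0,0],[0,0,0],[0,0,0],[0,0,0],[0,0,0],[0,0,0],[0,0,0],[0,0,0],[0,0,0]], spin=[0,0,0,0,0,0,0,0,0,0])

```text
clock: 28.9
tool_pos: [516.7, 144.3, 82.5]
eef_rot: [-0.084, 1.569, 0.084]
wrist_force: [-0.8, -0.2, 0.2]
width: 85.5
```

```bash
python3 cap.py 11 wrist scene
python3 - <<'E'
from h import *
c=pickle.load(open("pics/wrist11.pkl","rb"));s=pickle.load(open("pics/scene11.pkl","rb"))
a=cv2.resize(c["frame"][60:300,200:440,::-1],(440,440),interpolation=cv2.INTER_CUBIC)
b=cv2.resize(s["frame"][130:220,300:390,::-1],(360,440),interpolation=cv2.INTER_CUBIC)
cv2.imwrite("pics/c11.png",np.hstack([a,b]))
E
```

```text
[-0.776  0.512  0.497  2.042 -0.382  0.677  0.075] [516.7 144.3  82.5] [0.48 0.28 0.26] 29.0
[[0.0, -0.1068, 0.9943], [0.0, 0.9943, 0.1068], [-1.0, 0.0, 0.0]]
```

View pics/c11.png

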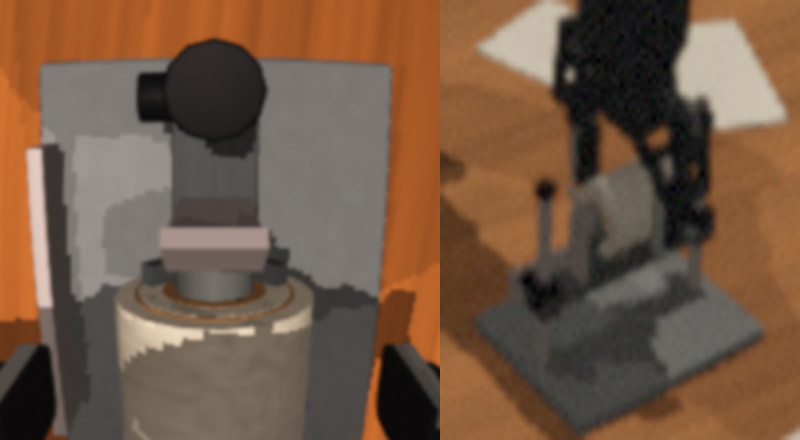

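Fingers are open and the roll rests in the clips. I'll retreat straight up, checking that nothing catches.

Call:
servo_tool(gripper=[-1,-1,-1,-1,-1,-1,-1,-1,-1,-1], slide=[[-0.005,0,0],[-0.008,0,0],[-0.012,0,0],[-0.015,0,0],[-0.02,0,0],[-0.02,0,0],[-0.02,0,0],[-0.02,0,0],[-0.02,0,0],[-0.01,0,0]], spin=[0,0,0,0,0,0,0,0,0,0])

```text
clock: 30.0
tool_pos: [517.6, 144.4, 235.3]
eef_rot: [-0.082, 1.566, 0.085]
wrist_force: [-0.2, -0.1, 0.3]
width: 85.4
```

Call:
servo_tool(gripper=[-1,-1,-1,-1,-1,-1,-1,-1,-1,-1], slide=[[0,-0.01,0],[0,-0.01,0],[0,-0.01,0],[0,-0.01,0],[0,-0.01,0],[0,-0.01,0],[0,-0.005,0],[0,0,0],[0,0,0],[0,0,0]], spin=[0,0,0,0,0,0,0,0,0,0])

```text
clock: 31.0
tool_pos: [523.6, 80.4, 232.4]
eef_rot: [-0.085, 1.569, 0.085]
wrist_force: [0.4, 0.6, 0.0]
width: 85.7
```

```bash
python3 cap.py 12 wrist scene top
python3 - <<'E'
from h import *
c=pickle.load(open("pics/wrist12.pkl","rb"));s=pickle.load(open("pics/scene12.pkl","rb"))
a=cv2.resize(c["frame"][90:300,230:410,::-1],(430,500),interpolation=cv2.INTER_CUBIC)
b=cv2.resize(s["frame"][130:220,305:385,::-1],(360,500),interpolation=cv2.INTER_CUBIC)
cv2.imwrite("pics/c12.png",np.hstack([a,b]))
E
```

```text
[-0.804  0.283  0.649  1.946 -0.205  0.978  0.049] [523.6  80.2 232.5] [ 0.2  -0.08 -0.18] 31.15
[[0.0, -0.1076, 0.9942], [0.0001, 0.9942, 0.1076], [-1.0, 0.0001, 0.0]]
```

View pics/c12.png

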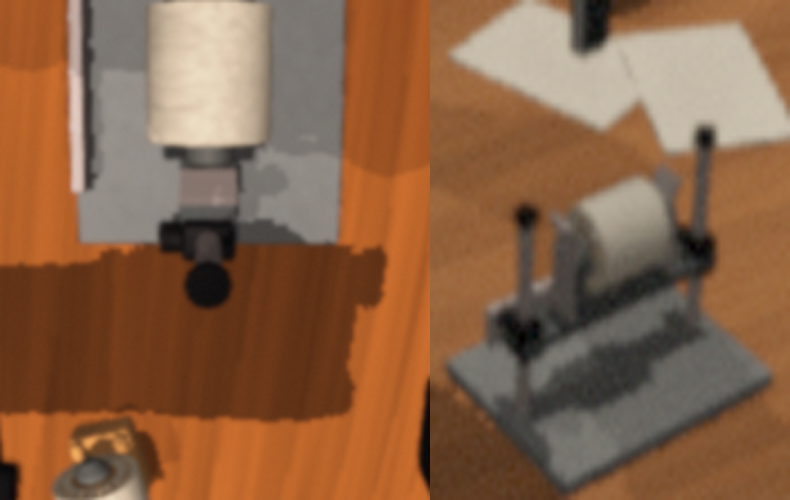

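View pics/top12.png

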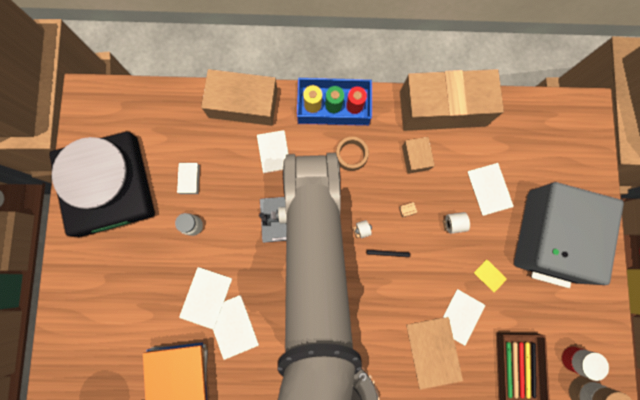

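Run:
```python
from h import *
c=pickle.load(open("pics/wrist12.pkl","rb"))
cv2.imwrite("pics/w12z.png",cv2.resize(c["frame"][20:230,240:400,::-1],None,fx=2.8,fy=2.8,interpolation=cv2.INTER_CUBIC))
s=pickle.load(open("pics/scene12.pkl","rb"))
cv2.imwrite("pics/s12z.png",cv2.resize(s["frame"][145:205,320:375,::-1],None,fx=9,fy=9,interpolation=cv2.INTER_CUBIC))
```

```text
(no output)
```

View pics/w12z.png

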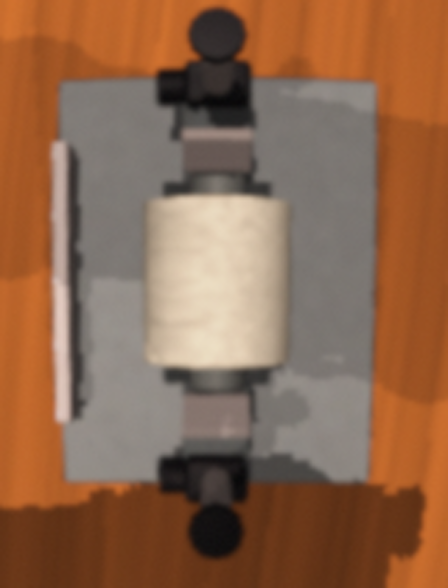

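View pics/s12z.png

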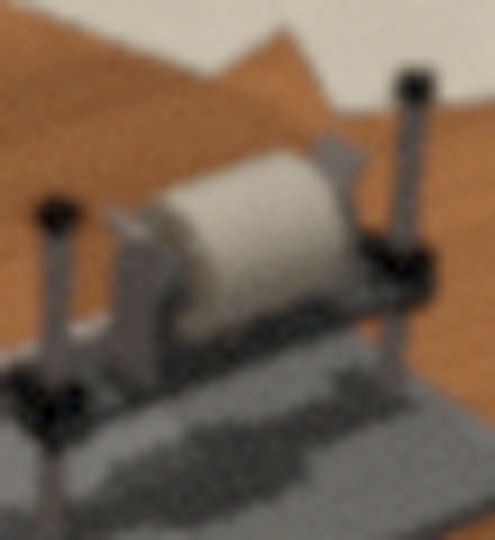

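Both noses cover the spindle ends symmetrically (clips at rows 150 and 410, paper at rows 195–365 of the crop). The paper is straight and level with the crossbar, so I'm handing in.

```bash
python3 -c "
from bench import job
print(job.finish_job())"
```

```text
the job is handed in; nothing more can be done
None
```

The long-spindle roll is seated in the dispenser clips and I have handed the job in at about 31 s. I took it from the middle saddle, felt my way down through both clips, released it and backed off upwards.

- **Pressing force:** The wrist reading peaked at about 12.6 N while the ends passed the clip noses. The clips then drew the roll down, with the reading going to about −7 N. It met a hard stop with the tool at z ≈ 82.5 mm, which puts the roll's axis near 90.5 mm. I confirmed the stop with about 11 N, under the 22 N limit, and eased off before opening.
- **Final checks:** The last wrist and scene pictures show both noses over the spindle ends, with the roll centred and level. In the top view the other rolls, their saddles and the bystanders stand where they were. The gripper is clear and the wrist force is near zero.
- **Disagreements:**
  - On first contact the −y clip touched early, so the camera estimate was about 1 mm off in y. I corrected it by feel, after which the side force was close to zero.
  - The scene camera put the home axis at about 93 mm, while the felt value is about 90.5 mm.
- **Not seen directly:** The brake pad is hidden under the roll. I take it that the roll is resting on it from the hard stop I felt.

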